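# Thread a copper busbar through a current transformer and hold it for clamping

## Task

First slide the carriage with the current transformer along its rails by the red tab until it is fully home against the red end stop. Then take the copper bar with the blue band out of the rack, pass its lower end down through the transformer's narrow window into the terminal jaws below, and finish still holding it upright in the gripper with the blue band level with the transformer's top face, its foot hanging clear of the base plate, so that the clamp could be tightened; do not let go. Leave the other two bars in the rack, and the contactor, screwdriver and wrench where they lie.

Things in the scene. Friction and masses are not known exactly. Their poses are not given: they have to be found in the camera images.
- jig: Fixed jig: dark steel base plate 160 x 300 mm, 12 mm thick, on the table. Origin: centre of its underside. Its y axis runs along two steel rails (tops 50 mm above the table) to the red end stop, 130 x 26 mm, 50 to 78 mm above the table, at the +y end.
- jaws (a point): Centre between the two brass terminal jaws on the jig's base plate, level with their tops, 40 mm above the table, 60 mm along the jig's +y. Gap 22 mm (jig's x), jaws 36 mm long in y, open upwards; the base plate is 28 mm below. Directly under the window when the carriage is at the stop.
- carriage (a joint): Position of the carriage along the jig's +y axis in m: 0 farthest from the red end stop, 0.100 fully home at the stop. It slides with about 3 N of friction, stays where left, and is blocked hard at 0.100.
- window (a point): Centre of the transformer's window at its top face, 90 mm above the table; jig axes; moves with the carriage. Black block, grey top, 70 (x) x 90 (y) x 30 mm, on an aluminium plate 10 mm thick, underside 50 mm above the table. The window runs 40 mm straight down through both: 12 mm in x, 27 mm in y, the top 6 mm flaring (yellow) to 20 x 35 mm.
- tab (a point): Top centre of the red tab on the carriage, 110 mm above the table, 80 mm behind the window (jig -y). Tab: 12 mm thick along the jig's x, 24 mm along y, rising 50 mm above the carriage plate; same axes as the jig. At 35 mm in +y the transformer begins (20 mm lower than the tab's top).
- rack: Fixed wooden bar rack 60 mm (x) x 190 mm (y) x 45 mm high; origin: centre of its underside. Three slots 35 mm deep (floor 10 mm above the table), 12 mm in x by 27 mm in y, in a row along its y axis at -60, 0 and +60 mm; a bar stands upright in each, in any order.
- bar: The copper bar to use: 10 mm thick (its x), 25 mm wide (its y), 160 mm long (its z, upright in the rack), 0.33 kg more or less, with a blue band around it. Origin: centre of its lower end. Its bottom 4 mm are 1 mm thinner all round.
- band (a point): Centre of the blue band on the copper bar (band 8 mm high), on the bar's axis 60 mm above its lower end. Bar axes.
- bar_alu: Bare aluminium bar, 10 x 25 mm and 120 mm long (no band), standing upright in the rack with its top 130 mm above the table, to be left there. Origin: centre of its lower end.
- bar_black: Black insulating bar, 10 x 25 mm and 120 mm long (no band), standing upright in the rack with its top 130 mm above the table, to be left there. Origin: centre of its lower end.
- contactor: Bystander: white and grey contactor 75 x 45 x 80 mm on the table, origin under its centre.
- screwdriver: Bystander: screwdriver lying on the table, origin at its middle underside.
- wrench: Bystander: open-ended wrench lying on the table, origin at its middle underside.
Mind the look-alikes: they are no part of the job. Of the things shaped like the bar, the copper one is meant.

How it is judged:
By the outcome, as a careful person would: the job done as asked, in the order asked, and still so for the second after the job is handed in, while the arm keeps its last pose, push and grip.
It also fails if it takes over 56 s, if anything falls off the work surface, if the arm or the gripper's body presses on something with over 40 N, if the wrist force passes 120 N, or if a joint passes its speed limit or range.

## Robot

A 6-joint arm with a two-finger parallel gripper is mounted at the origin on the work surface. World frame = base frame: x ahead of the robot, y to its left, z up, the work surface at z = 0. Lengths are in m, angles in rad, forces in N, time in s.
With the tool pointing down it reaches from about 0.25 to 0.775 m from the base axis. Payload 4 kg.
Tool frame: the origin (TCP) lies midway between the tips of the shut fingers; the grasp point (between the pads) lies hold_point_z behind it (hold_point_z is the distance from the TCP to the grasp point, in m); z points along the fingers, y is the line along which they close (so a half turn about z gives the same grasp; the last joint's range is limited). The gripper opens to 85 mm and grips with 20 to 120 N. Pads are 22 mm wide; open, the fingers measure 114 mm over their backs; the gripper's body (76 mm by 85 mm) begins 54 mm behind the grasp point. The pads swing forward as they close: fully open they stand 13 mm farther back than shut.
Start: joints at [-1.211, 0.087, 1.371, -0, 1.684, -0.103], TCP at [0.246, -0.492, 0.231] pointing down, gripper open.
Joint ranges: [-3.1, 3.1], [-0.76, 2.03], [0.27, 2.55], [-1.08, 4.22], [0.17, 2.65], [-2.57, 2.57]. Speed limits (rad/s): [2.79, 2.79, 3.14, 3.14, 3.14, 3.14].

## Interface

Orientations are given as a unit quaternion [w, x, y, z].
In Python, from plant import * gives the robot as it stands.
- The arm moves only by the tool drive_tool, never from a script. Its argument "moves" is a list of rows, each a list of 7 numbers: the closure, from 0 (fully open) to 1 (shut), then the shift along the tool's x, y, z in mm, then the turn, a rotation vector about the tool's x, y, z in rad. In form: [[hand, x, y, z, ax, ay, az], ...]. A call has 1 to 12 rows; each row shifts and turns the commanded pose from where the row before left it, along the tool's axes as they then stand; what a row does not reach is not made up. A row lasts 1/10 s, in which the tool goes at most 50 mm and 8.59 degrees, less where a joint would pass 70% of its speed; a pose out of reach is approached as far as the arm can. A call with a gripper value outside its range is refused whole. The fingers move at their own pace and stop on an object; "grip_force" is the grip in N (left out, the last holds). Time passes only in rows, so rows that do not move let the fingers close. It gives the time, the measured TCP pose, the force, the opening and the grip force at its end, in the units of the state.
- get_state(): the state, without advancing time (a new reading comes with each control period).
- camera(name): name is "scene" or "side" or "wrist"; returns (picture, depth): 400x640x3 uint8, blue, green, red; 400x640 float32, m along the optical axis (not along the pixel's ray), 0 where there is no reading.
- get_calibration(name): a dict with "fx", "fy", "cx", "cy" (pixels), "rvec" (rotation vector, rad) and "tvec" (3), from world to camera coordinates, as OpenCV has them; the wrist camera has in their place "tool_from_camera" (4x4, takes a point from camera to tool coordinates, whose origin is the TCP and whose axes are the flange's). Camera axes: x right, y down, z forward; pixel columns grow to the right and rows downward; lengths in m; the calibration is good to about 2 mm. A picture is of the moment at which its call begins: read the wrist's pose just before it. get_calibration takes no time and is no camera call.
- hand_in(): hands the job in; it is judged then, once.
The state is a dict: "clock": time; "joint_pos": joint angles; "qd": joint speeds; "joint_efforts": joint torques, N m; "position": TCP position; "orientation": TCP orientation; "ft_force": force on the tool from outside, world axes, zero at the start; "wrist_torque": the same for the moment, N m; "width": finger opening in m; "finger_force": force on a finger pad.
Only numpy, scipy, OpenCV 4.12 (cv2) and the standard library are available. Lean on these libraries where they do the work, as an engineer would, in place of code of your own. Each camera call takes 0.05 s, during which the arm holds its last target. There are 200 camera calls.

## Working session

There is one attempt and no reset: what is moved stays moved. The work goes in short steps, Python scripts to look and compute and a tool call to move; the robot and the scene stay as the last step left them, time stands still between calls to the robot, and variables do not carry over. Pictures are saved under pics/ and viewed, at most 10 in all, crops included, and the job is handed in when it is done.

Besides the shell and the picture viewer there is one more tool, called after "Emit:" by a JSON object that holds its "method" and its "body". drive_tool: Moves the arm, as the interface text tells. Its arguments: {"type":"object","properties":{"moves":{"type":"array","items":{"type":"array","items":{"type":"number"}}},"grip_force":{"type":"number"}},"required":["moves"]}

```bash
ls; mkdir -p pics; python3 - <<'E'
from plant import *
import cv2,numpy as np
s=get_state();print(s)
for n in ("scene","side"):
    p,d=camera(n);cv2.imwrite(f"pics/{n}0.png",p);np.save(f"pics/{n}0.npy",d);print(n,get_calibration(n))
print(get_calibration("wrist"))
try: print(hold_point_z)
except Exception as e: print(e)
E
```

```text
pics
{'clock': 0.0, 'joint_pos': array([-1.21108905e+00,  8.79689786e-02,  1.37231965e+00, -1.12930283e-05,
        1.68362667e+00, -1.03064512e-01]), 'qd': array([ 0.00078363,  0.00071593, -0.00172334,  0.0009886 ,  0.00047085,
        0.00058586]), 'joint_efforts': array([ 7.27293100e-04, -3.51861620e+01, -3.13273752e+01, -2.75901601e-05,
        1.07830609e-02,  2.84595080e-05]), 'position': array([ 0.24535978, -0.49164842,  0.23009834]), 'orientation': array([-1.15105417e-03,  9.73348995e-01,  2.29325936e-01, -1.54178823e-04]), 'ft_force': array([0.5082945 , 0.81657727, 0.65723263]), 'wrist_torque': array([-0.06190991, -0.03237879, -0.06139362]), 'finger_force': 0.0, 'width': 0.08564885560019873}
scene {'fx': 388.7974250713971, 'fy': 388.7974250713971, 'cx': 316.6612745118746, 'cy': 197.46702379807857, 'rvec': array([ 2.25823265,  0.8807955 , -0.32177882]), 'tvec': array([-0.33529676, -0.23602606,  1.41939355])}
side {'fx': 382.1343357253609, 'fy': 382.1343357253609, 'cx': 318.46414169977675, 'cy': 204.1191095969612, 'rvec': array([ 0.8609072 , -2.46099288,  1.19907618]), 'tvec': array([0.35377614, 0.33042164, 0.79180904])}
{'fx': 301.99404250423976, 'fy': 301.99404250423976, 'cx': 318.69697701459523, 'cy': 195.26050963590262, 'tool_from_camera': array([[-2.40824049e-04, -9.51234387e-01, -3.08468933e-01,
         8.02622376e-02],
       [ 9.99999557e-01,  5.16763281e-05, -9.40063038e-04,
        -1.06273692e-04],
       [ 9.10160829e-04, -3.08469023e-01,  9.51233953e-01,
        -1.42556989e-01],
       [ 0.00000000e+00,  0.00000000e+00,  0.00000000e+00,
         1.00000000e+00]])}
0.0187
```

View pics/scene0.png

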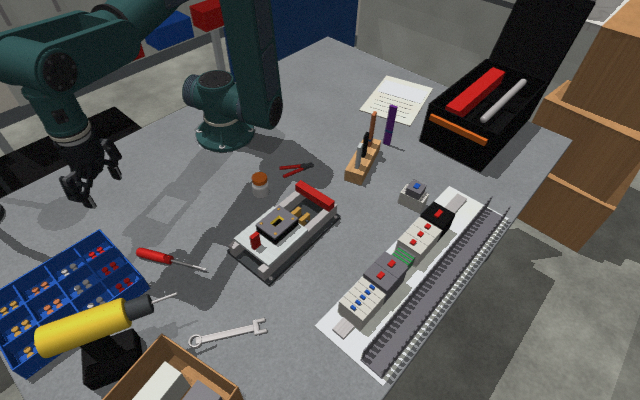

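View pics/side0.png

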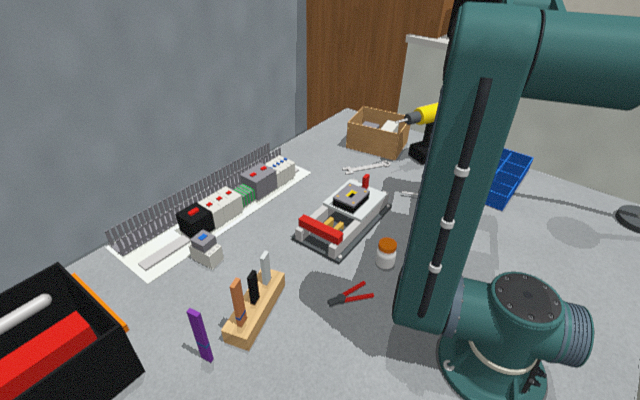

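The scene shows the jig around (285,230), with the red tab at (255,240), the end stop at (315,195) and the yellow window at (278,221). The rack is around (362,160); the copper bar stands at its far end (373,125), followed by the black and aluminium bars. A purple upright distractor stands beside it at (390,125). The side view agrees: copper at (238,300), stop at (320,228), window at (350,195).

```bash
cat > h.py <<'E'
from plant import *
import cv2,numpy as np
from scipy.spatial.transform import Rotation as R
def tool(s):
    T=np.eye(4);w,x,y,z=s['orientation'];T[:3,:3]=R.from_quat([x,y,z,w]).as_matrix();T[:3,3]=s['position'];return T
def cam_pose(n,s=None):
    c=get_calibration(n)
    if n=='wrist': T=tool(s)@c['tool_from_camera']
    else:
        W=np.eye(4);W[:3,:3]=cv2.Rodrigues(c['rvec'])[0];W[:3,3]=c['tvec'];T=np.linalg.inv(W)
    return c,T
def cloud(n,d,s=None):
    c,T=cam_pose(n,s);v,u=np.mgrid[0:400,0:640]
    P=np.stack([(u-c['cx'])/c['fx']*d,(v-c['cy'])/c['fy']*d,d],-1)
    P=P@T[:3,:3].T+T[:3,3];P[d==0]=np.nan;return P
def rays(n,uv,z,s=None):
    c,T=cam_pose(n,s);uv=np.atleast_2d(uv).astype(float)
    D=np.c_[(uv[:,0]-c['cx'])/c['fx'],(uv[:,1]-c['cy'])/c['fy'],np.ones(len(uv))]@T[:3,:3].T
    return T[:3,3]+D*((z-T[2,3])/D[:,2])[:,None]
def hsv(p):
    h=cv2.cvtColor(p,cv2.COLOR_BGR2HSV).astype(int);return h[...,0],h[...,1],h[...,2]
def rect(xy):
    (c,wh,a)=cv2.minAreaRect(np.float32(xy)*1000);return np.round(c,1),np.round(wh,1),round(a,1)
E
python3 - <<'E'
from h import *
for n in("scene","side"):
    p=cv2.imread(f"pics/{n}0.png");d=np.load(f"pics/{n}0.npy");P=cloud(n,d);h,s,v=hsv(p);z=P[...,2]
    box=(lambda u0,u1,v0,v1:(lambda m:(m.__setitem__((slice(v0,v1),slice(u0,u1)),True),m)[1])(np.zeros(z.shape,bool)))
    jig=box(225,345,175,285) if n=="scene" else box(285,400,165,265)
    rk=box(340,400,100,190) if n=="scene" else box(215,290,240,350)
    red=((h<6)|(h>174))&(s>150)
    def rep(l,m):
        q=P[m]; 
        if len(q)>4: print(n,l,len(q),rect(q[:,:2]),np.round(np.median(q,0),3),'z',np.round(np.percentile(q[:,2],[2,98]),3))
    rep('tabtop',jig&red&(z>.103)); rep('stop',jig&red&(z>.072)&(z<.085))
    rep('yellow',jig&(h>18)&(h<34)&(s>120)&(z>.075));rep('greytop',jig&(z>.083)&(z<.096)&~red)
    rep('base',jig&(z>.007)&(z<.1))
    rep('racktop',rk&(z>.04)&(z<.05)&(h>8)&(h<25)&(s>60))
    rep('coptop',rk&(z>.162)&(z<.18)&(h<15)&(s>60));rep('copper',rk&(z>.06)&(h<15)&(s>60))
    rep('othertop',rk&(z>.125)&(z<.136)&(s<60))
E
```

```text
scene tabtop 45 (array([ 497.4, -285.4]), array([14. , 24.4]), 1.3) [ 0.5   -0.286  0.11 ] z [0.104 0.113]
scene stop 348 (array([ 519.9, -153.1]), array([125.9, 262.3]), 17.1) [ 0.497 -0.054  0.077] z [0.073 0.081]
scene yellow 53 (array([ 493.6, -204.3]), array([53.7, 72.6]), 5.2) [ 0.487 -0.198  0.086] z [0.079 0.093]
scene greytop 735 (array([ 494. , -228.5]), array([ 72.2, 138.3]), 2.3) [ 0.495 -0.207  0.089] z [0.084 0.093]
scene base 5990 (array([ 468.7, -137.1]), array([281.1, 427.1]), 31.0) [ 0.51  -0.196  0.053] z [0.009 0.091]
scene racktop 476 (array([470.2, 207.5]), array([ 61.1, 195. ]), 18.3) [0.481 0.184 0.044] z [0.041 0.048]
scene coptop 24 (array([450.8, 265.8]), array([10.2, 26.3]), 18.2) [0.452 0.266 0.169] z [0.163 0.171]
scene copper 143 (array([470.1, 208.7]), array([ 11.1, 149.9]), 18.2) [0.455 0.257 0.122] z [0.065 0.171]
scene othertop 39 (array([466.8, 243.3]), array([ 17.8, 215.3]), 11.3) [0.484 0.162 0.129] z [0.126 0.132]
side tabtop 23 (array([ 494.1, -282.2]), array([11.6, 25.8]), 1.8) [ 0.494 -0.281  0.108] z [0.104 0.11 ]
side stop 359 (array([ 490.7, -161.5]), array([128.8, 253.8]), 3.3) [ 0.483 -0.048  0.076] z [0.072 0.079]
side yellow 37 (array([ 493.4, -207.5]), array([51.8, 64. ]), 1.2) [ 0.499 -0.216  0.086] z [0.079 0.09 ]
side greytop 486 (array([ 492.8, -226.8]), array([ 73.1, 141.4]), 2.0) [ 0.49  -0.2    0.088] z [0.084 0.091]
side base 5111 (array([ 553.6, -215.9]), array([345.6, 495.7]), 33.9) [ 0.463 -0.138  0.049] z [0.008 0.089]
side racktop 1366 (array([467.1, 210.3]), array([ 61.8, 192.2]), 18.3) [0.455 0.229 0.043] z [0.041 0.046]
side coptop 77 (array([447.3, 268.4]), array([11.5, 26. ]), 21.1) [0.447 0.269 0.168] z [0.163 0.171]
side copper 425 (array([457.2, 241. ]), array([12. , 84.4]), 19.0) [0.444 0.271 0.129] z [0.062 0.17 ]
side othertop 102 (array([467. , 210.4]), array([ 11.4, 146.2]), 18.0) [0.474 0.197 0.128] z [0.126 0.131]
```

Emit:
{"method": "drive_tool", "body": {"moves": [[0,39.5,-9.3,0,0,0,0],[0,39.5,-9.3,0,0,0,0],[0,39.5,-9.3,0,0,0,0],[0,39.5,-9.3,0,0,0,0],[0,39.5,-9.3,0,0,0,0],[0,39.5,-9.3,0,0,0,0],[0,39.5,-9.3,0,0,0,0],[0,39.5,-9.3,0,0,0,0],[0,0,0,0,0,0,-0.143],[0,0,0,0,0,0,-0.143],[0,0,0,0,0,0,-0.143],[0,0,0,0,0,0,-0.143]], "grip_force": 40}}

```text
clock: 1.3
position: [0.495, -0.2841, 0.2305]
orientation: [-0.001, 0.868, 0.497, -0.0]
ft_force: [-0.0, -0.3, -0.0]
width: 0.0851
finger_force: 0.0
```

Emit:
{"method": "drive_tool", "body": {"moves": [[0,0,0,0,0,0,-0.143],[0,0,0,0,0,0,-0.143],[0,0,0,0,0,0,-0.143],[0,0,0,0,0,0,-0.143],[0,0,0,0,0,0,0],[0,0,0,0,0,0,0]]}}

```text
clock: 1.9
position: [0.4949, -0.2844, 0.2309]
orientation: [-0.0, 0.695, 0.719, -0.0]
ft_force: [-0.6, 0.5, -0.7]
width: 0.0853
finger_force: 0.0
```

```bash
cat >> h.py <<'E'
def grab(n,name=None):
    s=get_state();p,d=camera(n)
    if name: cv2.imwrite(f"pics/{name}.png",p);np.save(f"pics/{name}.npy",d)
    return s,p,d
def delta(s,target,yaw):
    """tool-axes shift (mm) and rotation vector to a straight-down pose with tool x at yaw (deg)"""
    T=tool(s);a=np.radians(yaw);c,n=np.cos(a),np.sin(a)
    G=np.array([[c,n,0],[n,-c,0],[0,0,-1]]).astype(float)
    return np.round(T[:3,:3].T@(np.array(target)-T[:3,3])*1000,1),np.round(R.from_matrix(T[:3,:3].T@G).as_rotvec(),4)
E
python3 - <<'E'
from h import *
s,p,d=grab("wrist","w1");P=cloud("wrist",d,s);h,S,v=hsv(p);z=P[...,2]
print(s['position'],s['clock'],s['ft_force'])
near=(np.abs(P[...,0]-.495)<.12)&(P[...,1]<0.02)&(P[...,1]>-.36)
red=((h<6)|(h>174))&(S>150)
def rep(l,m):
    q=P[m&near]
    if len(q)>4: print(l,len(q),rect(q[:,:2]),np.round(np.median(q,0),4),'z',np.round(np.percentile(q[:,2],[2,98]),3))
t=(P[...,1]<-.25)
rep('tab',red&(z>.1)&t);rep('stop',red&(z>.07)&(z<.085)&(P[...,1]>-.12))
rep('yellow',(h>18)&(h<34)&(S>120)&(z>.08));rep('grey',(z>.083)&(z<.096)&~red&~t)
print(delta(s,[.4957,-.284,.077],92))
p2=cv2.imread("pics/scene0.png");d=np.load("pics/scene0.npy");P2=cloud("scene",d);h,S,v=hsv(p2)
m=(h>125)&(h<160)&(S>80)&(np.abs(P2[...,0]-.45)<.2)&(P2[...,2]>0.01);m[:,:370]=0;m[:,410:]=0;q=P2[m];print('purple',rect(q[:,:2]),q[:,2].max())
E
```

```text
[ 0.49494211 -0.28440646  0.23087074] 1.9 [-0.63022948  0.48988852 -0.74944064]
tab 336 (array([ 470.3, -283.8]), array([62.6, 22.9]), 1.7) [ 0.4962 -0.281   0.1099] z [0.102 0.285]
yellow 494 (array([ 483. , -235.8]), array([105.2,  29.1]), 72.4) [ 0.4921 -0.2026  0.0871] z [0.082 0.091]
grey 7946 (array([ 493.1, -204. ]), array([70. , 90.2]), 2.3) [ 0.4929 -0.1999  0.09  ] z [0.086 0.092]
(array([  0.3,   0.9, 153.9]), array([-0.0007, -0.0004, -0.0018]))
purple (array([467.3, 351.8]), array([24.9, 16.2]), 12.8) 0.16179625677333864
```

View pics/w1.png

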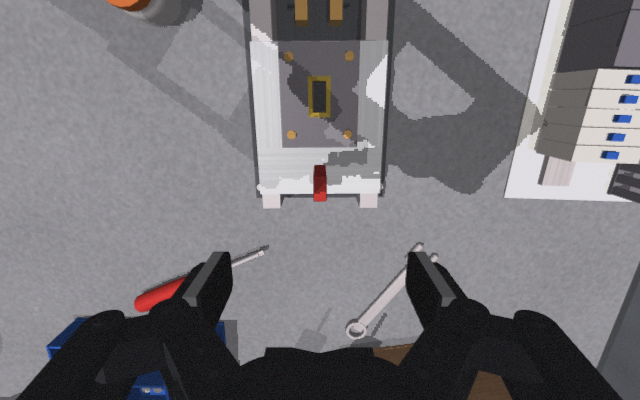

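The wrist view shows the red tab at (320,183) centred between the fingers, and the yellow window at (320,97), with the block's yaw at 2.3°. Descend on the tab and grip it.

Emit:
{"method": "drive_tool", "body": {"moves": [[0,0.2,1.4,35,0,0,-0.005],[0,0,0,35,0,0,0],[0,0,0,35,0,0,0],[0,0,0,25,0,0,0],[0,0,0,20,0,0,0],[0,0,0,3,0,0,0],[1,0,0,0,0,0,0],[1,0,0,0,0,0,0],[1,0,0,0,0,0,0],[1,0,0,0,0,0,0],[1,0,0,0,0,0,0],[1,0,0,0,0,0,0]]}}

```text
clock: 3.15
position: [0.4956, -0.2847, 0.0794]
orientation: [-0.0, 0.693, 0.721, -0.001]
ft_force: [-5.2, 0.5, 5.3]
width: 0.0114
finger_force: 40.9
```

Emit:
{"method": "drive_tool", "body": {"moves": [[1,8,0,0,0,0,0],[1,8,0,0,0,0,0],[1,8,0,0,0,0,0],[1,8,0,0,0,0,0],[1,8,0,0,0,0,0],[1,8,0,0,0,0,0],[1,8,0,0,0,0,0],[1,4,0,0,0,0,0],[1,3,0,0,0,0,0],[1,0,0,0,0,0,0]]}}

```text
clock: 4.15
position: [0.4931, -0.2221, 0.0794]
orientation: [0.0, 0.693, 0.721, -0.001]
ft_force: [-5.5, -1.5, 4.8]
width: 0.0116
finger_force: 40.8
```

Emit:
{"method": "drive_tool", "body": {"moves": [[1,3,0,0,0,0,0],[1,3,0,0,0,0,0],[1,2,0,0,0,0,0],[1,2,0,0,0,0,0],[1,0,0,0,0,0,0]]}}

```text
clock: 4.65
position: [0.4927, -0.2124, 0.0794]
orientation: [0.0, 0.693, 0.721, -0.001]
ft_force: [-5.2, -2.5, 4.6]
width: 0.0115
finger_force: 40.8
```

Emit:
{"method": "drive_tool", "body": {"moves": [[1,2,0,0,0,0,0],[1,2,0,0,0,0,0],[1,1,0,0,0,0,0],[1,0,0,0,0,0,0]]}}

```text
clock: 5.05
position: [0.4925, -0.2076, 0.0794]
orientation: [0.0, 0.693, 0.721, -0.001]
ft_force: [-4.3, -3.4, 5.7]
width: 0.0113
finger_force: 40.7
```

Emit:
{"method": "drive_tool", "body": {"moves": [[1,2,0,0,0,0,0],[1,1,0,0,0,0,0],[1,0,0,0,0,0,0]]}}

```text
clock: 5.35
position: [0.4924, -0.2046, 0.0794]
orientation: [0.001, 0.693, 0.721, -0.001]
ft_force: [-6.0, -2.3, 5.4]
width: 0.0114
finger_force: 40.7
```

Emit:
{"method": "drive_tool", "body": {"moves": [[1,2,0,0,0,0,0],[1,1,0,0,0,0,0],[1,0,0,0,0,0,0]]}}

```text
clock: 5.65
position: [0.4922, -0.2016, 0.0794]
orientation: [0.001, 0.693, 0.721, -0.001]
ft_force: [-5.2, -2.1, 4.9]
width: 0.0114
finger_force: 40.7
```

Emit:
{"method": "drive_tool", "body": {"moves": [[1,2,0,0,0,0,0],[1,1,0,0,0,0,0],[1,1,0,0,0,0,0],[1,0,0,0,0,0,0]]}}

```text
clock: 6.05
position: [0.4921, -0.1976, 0.0794]
orientation: [0.001, 0.693, 0.721, -0.001]
ft_force: [-5.1, -3.5, 5.6]
width: 0.0114
finger_force: 40.7
```

```bash
python3 - <<'E'
from h import *
s,p,d=grab("side","s2");P=cloud("side",d);h,S,v=hsv(p);z=P[...,2]
red=((h<6)|(h>174))&(S>150);box=np.zeros(z.shape,bool);box[165:265,285:400]=1
q=P[box&red&(z>.055)&(z<.085)&(P[...,1]>-.1)&(P[...,1]<.0)];print('stop',len(q),rect(q[:,:2]))
g=P[box&(z>.084)&(z<.095)&~red];print('grey',len(g),rect(g[:,:2]),g[:,1].max())
cv2.imwrite("pics/s2c.png",cv2.resize(p[160:280,270:410],None,fx=4,fy=4))
E
```

```text
stop 583 (array([483.9, -53.8]), array([129. ,  40.3]), 3.2)
grey 583 (array([ 488.4, -135.4]), array([ 72.5, 131.5]), 3.0) -0.06889291134533149
```

View pics/s2c.png

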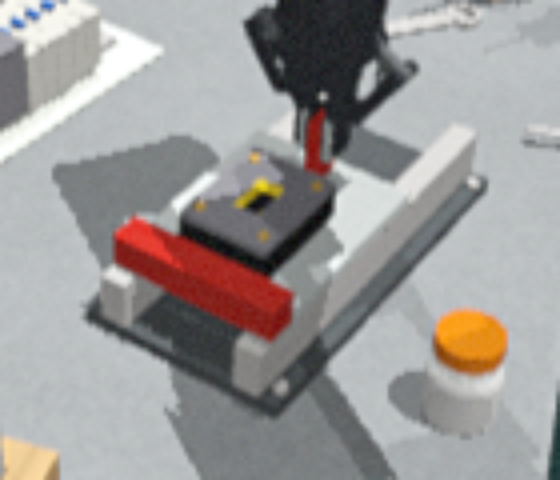

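The picture shows the carriage nearly against the red stop, with a small strip of plate still visible at the right (310,275). Keep nudging.

Emit:
{"method": "drive_tool", "body": {"moves": [[1,1,0,0,0,0,0],[1,1,0,0,0,0,0],[1,1,0,0,0,0,0],[1,0,0,0,0,0,0]]}}

```text
clock: 6.5
position: [0.492, -0.195, 0.0794]
orientation: [0.001, 0.693, 0.721, -0.002]
ft_force: [-5.6, -4.1, 5.3]
width: 0.0113
finger_force: 40.7
```

Emit:
{"method": "drive_tool", "body": {"moves": [[1,1,0,0,0,0,0],[1,1,0,0,0,0,0],[1,1,0,0,0,0,0],[1,0,0,0,0,0,0]]}}

```text
clock: 6.9
position: [0.492, -0.195, 0.0795]
orientation: [0.003, 0.693, 0.721, -0.004]
ft_force: [-4.0, -12.3, 2.9]
width: 0.0113
finger_force: 40.3
```

Emit:
{"method": "drive_tool", "body": {"moves": [[1,2,0,0,0,0,0],[1,0,0,0,0,0,0]]}}

```text
clock: 7.1
position: [0.492, -0.195, 0.0794]
orientation: [0.005, 0.693, 0.721, -0.005]
ft_force: [-3.6, -17.7, 1.7]
width: 0.0113
finger_force: 40.0
```

Hard contact: 18 N with no further travel. Unload, open and rise.

Emit:
{"method": "drive_tool", "body": {"moves": [[1,-4,0,0,0,0,0],[0,0,0,0,0,0,0],[0,0,0,0,0,0,0],[0,0,0,0,0,0,0],[0,0,0,0,0,0,0],[0,0,0,0,0,0,0],[0,0,0,-10,0,0,0],[0,0,0,-30,0,0,0],[0,0,0,-45,0,0,0],[0,0,0,-45,0,0,0],[0,0,0,-20,0,0,0],[0,0,0,0,0,0,0]]}}

```text
clock: 8.3
position: [0.4947, -0.1932, 0.2342]
orientation: [0.005, 0.692, 0.722, 0.002]
ft_force: [0.7, 0.9, -1.1]
width: 0.0854
finger_force: 0.0
```

```bash
python3 - <<'E'
from h import *
s,p,d=grab("wrist","w3");P=cloud("wrist",d,s);h,S,v=hsv(p);z=P[...,2]
print(s['position'],s['ft_force'])
near=(np.abs(P[...,0]-.495)<.12)&(P[...,1]<0.03)&(P[...,1]>-.36)
red=((h<6)|(h>174))&(S>150)
def rep(l,m):
    q=P[m&near]
    if len(q)>4: print(l,len(q),rect(q[:,:2]),np.round(np.median(q,0),4),'z',np.round(np.percentile(q[:,2],[2,98]),3))
t=(P[...,1]<-.18)
rep('tab',red&(z>.1)&(z<.12)&t);rep('stop',red&(z>.07)&(z<.085)&(P[...,1]>-.12))
rep('grey',(z>.083)&(z<.096)&~red&~t)
# window: yellow outline by ray at z=.09
m=((h>18)&(h<34)&(S>120)&(z>.07)&(z<.095)&near).astype(np.uint8)
c=max(cv2.findContours(m,cv2.RETR_EXTERNAL,cv2.CHAIN_APPROX_NONE)[0],key=cv2.contourArea)[:,0]
print('window',rect(rays("wrist",c,.09,s)[:,:2]),c.mean(0))
print(delta(s,[.4497,.2665,.231],108.3))
cv2.imwrite("pics/w3c.png",p[:250,200:440])
E
```

```text
[ 0.49472281 -0.19322085  0.23424952] [ 0.7329268   0.92031222 -1.07382961]
tab 307 (array([ 492.4, -193.3]), array([11.2, 22.6]), 2.4) [ 0.4926 -0.1925  0.1099] z [0.102 0.111]
stop 4996 (array([486.6, -50.5]), array([129. ,  26.3]), 2.3) [ 0.4861 -0.051   0.078 ] z [0.073 0.08 ]
grey 7745 (array([ 489.4, -114.2]), array([70.1, 90.2]), 2.4) [ 0.4891 -0.1105  0.09  ] z [0.086 0.092]
window (array([ 489. , -113.9]), array([19. , 33.5]), 2.7) [313.71428571  96.33613445]
(array([461.2, -26.1,   0.6]), array([ 0.0085,  0.0066, -0.2782]))
```

View pics/w3c.png

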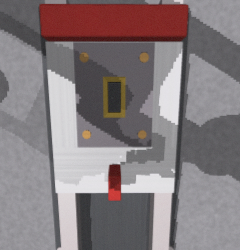

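The crop shows the carriage plate flush under the red stop, with the window at (114,97) and the tab at (114,182). Now to the copper bar.

Emit:
{"method": "drive_tool", "body": {"moves": [[0,46.1,-2.6,0,0,0,0],[0,46.1,-2.6,0,0,0,0],[0,46.1,-2.6,0,0,0,0],[0,46.1,-2.6,0,0,0,0],[0,46.1,-2.6,0,0,0,0],[0,46.1,-2.6,0,0,0,0],[0,46.1,-2.6,0,0,0,0],[0,46.1,-2.6,0,0,0,0],[0,46.1,-2.6,0,0,0,0],[0,46.1,-2.6,0,0,0,0],[0,0,0,0,0.0085,0.0066,-0.139],[0,0,0,0,0,0,-0.139]]}}

```text
clock: 9.55
position: [0.4463, 0.2685, 0.2254]
orientation: [-0.007, 0.582, 0.813, -0.003]
ft_force: [-0.5, -0.4, -0.3]
width: 0.0854
finger_force: 0.0
```

Emit:
{"method": "drive_tool", "body": {"moves": [[0,0,0,0,0,0,0],[0,0,0,0,0,0,0]]}}

```text
clock: 9.75
position: [0.4472, 0.2669, 0.2267]
orientation: [-0.006, 0.587, 0.81, -0.002]
ft_force: [0.1, -0.3, -0.5]
width: 0.0855
finger_force: 0.0
```

```bash
python3 - <<'E'
from h import *
s,p,d=grab("wrist","w4");P=cloud("wrist",d,s);h,S,v=hsv(p);z=P[...,2]
print(s['position'],s['ft_force'])
near=(np.hypot(P[...,0]-.4685,P[...,1]-.209)<.13)
def rep(l,m):
    q=P[m&near]
    if len(q)>4: print(l,len(q),rect(q[:,:2]),np.round(np.median(q,0),4),'z',np.round(np.percentile(q[:,2],[2,98]),3))
rep('rack',(z>.04)&(z<.049)&(h<25)&(S>50))
rep('cop',(z>.164)&(z<.176)&(h<20)&(S>60)); rep('any',(z>.164)&(z<.176)); rep('others',(z>.125)&(z<.135)&(S<60))
print(delta(s,[.4497,.2665,.231],108.3))
E
```

```text
[0.44720206 0.26689089 0.2266686 ] [ 0.08053068 -0.29665694 -0.45810461]
rack 6316 (array([468.9, 210.3]), array([ 60.1, 190.4]), 18.2) [0.4653 0.2252 0.0449] z [0.043 0.046]
cop 489 (array([450.4, 267.6]), array([ 9.4, 25.1]), 18.2) [0.4501 0.2684 0.17  ] z [0.166 0.171]
any 489 (array([450.4, 267.6]), array([ 9.4, 25.1]), 18.2) [0.4501 0.2684 0.17  ] z [0.166 0.171]
others 532 (array([478.3, 181.4]), array([ 9.7, 86.8]), 18.5) [0.4806 0.1659 0.1298] z [0.127 0.131]
(array([-1.1,  2.2, -4.4]), array([-0.0099, -0.0078, -0.0033]))
```

View pics/w4.png

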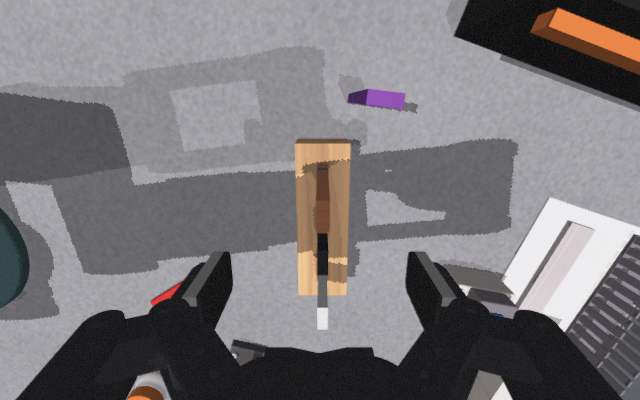

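The wrist view shows the copper bar top at (323,215), then black and aluminium (322,318); the bar is centred between the fingers, and the purple object is well clear at (380,98).

Emit:
{"method": "drive_tool", "body": {"moves": [[0,0,3,0,-0.0099,-0.0078,-0.003],[0,0,0,35,0,0,0],[0,0,0,35,0,0,0],[0,0,0,25,0,0,0],[0,0,0,10,0,0,0],[0,0,0,0,0,0,0],[0,0,0,0,0,0,0]]}}

```text
clock: 10.5
position: [0.4519, 0.2685, 0.1247]
orientation: [0.001, 0.585, 0.811, 0.002]
ft_force: [-0.5, -0.2, 0.5]
width: 0.0853
finger_force: 0.0
```

```bash
python3 - <<'E'
from h import *
s=get_state();print(s['position'],delta(s,[.4502,.2674,.121],108.3))
E
```

```text
[0.45187136 0.26853573 0.12470334] (array([-0.6, -2. ,  3.7]), array([ 0.0054, -0.0005,  0.002 ]))
```

Emit:
{"method": "drive_tool", "body": {"moves": [[0,-0.6,-1.7,3.5,0.0045,0,0.002],[0,0,0,0,0,0,0],[1,0,0,0,0,0,0],[1,0,0,0,0,0,0],[1,0,0,0,0,0,0],[1,0,0,0,0,0,0],[1,0,0,0,0,0,0],[1,0,0,0,0,0,0],[1,0,0,0,0,0,0]], "grip_force": 80}}

```text
clock: 11.4
position: [0.4496, 0.2672, 0.1199]
orientation: [-0.001, 0.585, 0.811, -0.0]
ft_force: [-0.2, -0.4, 1.6]
width: 0.0091
finger_force: 78.4
```

```bash
python3 - <<'E'
from h import *
s=get_state();print(s['position'],s['width'],s['ft_force'],s['wrist_torque'],delta(s,[.4502,.2674,.121],108.3))
E
```

```text
[0.44962972 0.26719684 0.11988033] 0.00910593093656055 [-0.18159904 -0.37267056  1.61052758] [ 0.02530367 -0.01553492 -0.03022898] (array([ 0. ,  0.6, -1.1]), array([-0.0013, -0.0003,  0.0006]))
```

Emit:
{"method": "drive_tool", "body": {"moves": [[1,0,0,-8,0,0,0],[1,0,0,-15,0,0,0],[1,0,0,-25,0,0,0],[1,0,0,-30,0,0,0],[1,0,0,-30,0,0,0],[1,0,0,-30,0,0,0],[1,0,0,-15,0,0,0],[1,0,0,-7,0,0,0],[1,0,0,0,0,0,0],[1,0,0,0,0,0,0]]}}

```text
clock: 12.4
position: [0.4492, 0.2669, 0.2777]
orientation: [-0.001, 0.585, 0.811, -0.002]
ft_force: [1.2, -0.6, -3.7]
width: 0.0087
finger_force: 78.5
```

```bash
python3 - <<'E'
from h import *
s=get_state();print(s['position'],s['width'],s['ft_force'],s['wrist_torque'],delta(s,[.4893,-.114,.28],92.4))
E
```

```text
[0.44923433 0.26692367 0.2777087 ] 0.008731986769723652 [ 1.17887996 -0.63521722 -3.72006604] [0.02221888 0.01493158 0.04112502] (array([-374.2,  -81.8,   -1.8]), array([-0.0051,  0.0008,  0.278 ]))
```

Emit:
{"method": "drive_tool", "body": {"moves": [[1,-15,-3.3,0,0,0,0],[1,-30,-6.5,0,0,0,0],[1,-37,-8.1,0,0,0,0],[1,-37,-8.1,0,0,0,0],[1,-37,-8.1,0,0,0,0],[1,-37,-8.1,0,0,0,0],[1,-37,-8.1,0,0,0,0],[1,-37,-8.1,0,0,0,0],[1,-37,-8.1,0,0,0,0],[1,-37,-8.1,0,0,0,0],[1,-23,-5.0,0,0,0,0],[1,-10,-2.3,0,0,0,0]]}}

```text
clock: 13.6
position: [0.4887, -0.1164, 0.2781]
orientation: [-0.002, 0.587, 0.81, -0.002]
ft_force: [-0.9, 0.3, -3.8]
width: 0.009
finger_force: 78.5
```

Emit:
{"method": "drive_tool", "body": {"moves": [[1,0,0,0,0,0,0.07],[1,0,0,0,0,0,0.1],[1,0,0,0,0,0,0.07],[1,0,0,0,0,0,0.038],[1,0,0,0,0,0,0],[1,0,0,0,0,0,0],[1,0,0,0,0,0,0]]}}

```text
clock: 14.3
position: [0.4895, -0.1134, 0.2795]
orientation: [-0.001, 0.692, 0.722, -0.001]
ft_force: [-0.8, -0.3, -3.7]
width: 0.0089
finger_force: 78.5
```

```bash
cat > chk.py <<'E'
from h import *
import sys
s=get_state();T=tool(s);print(s['position'],s['clock'],s['width'],delta(s,[.4893,-.114,.28],92.4),s['ft_force'])
for n in("scene","side"):
    _,p,d=grab(n,n+sys.argv[1]);P=cloud(n,d);h,S,v=hsv(p)
    Q=(P-T[:3,3])@T[:3,:3]  # tool coords
    m=(abs(Q[...,0])<.03)&(abs(Q[...,1])<.03)&(Q[...,2]>.005)&(Q[...,2]<.14)&(P[...,2]>.097)&(S>60)
    q=Q[m]*1000
    if len(q)<8: continue
    print(n,len(q),'z',np.round(np.percentile(q[:,2],[1,99]),1))
    a=np.polyfit(q[:,2],q[:,0],1);b=np.polyfit(q[:,2],q[:,1],1);print(' slope x,y per z',np.round([a[0],b[0]],3),'med',np.round(np.median(q,0),1))
    bl=m&(h>95)&(h<130)&(S>80)
    if bl.sum()>3: print(' band z',np.round(np.median(Q[bl],0)*1000,1), 'world',np.round(np.median(P[bl],0),4),bl.sum())
E
python3 chk.py 5
```

```text
[ 0.48949078 -0.11335571  0.27946295] 14.3 0.008893376144001132 (array([-0.6, -0.2, -0.5]), array([-0.0021, -0.0002,  0.001 ])) [-0.81805975 -0.31125873 -3.70360793]
scene 281 z [  6.5 106.9]
 slope x,y per z [0.006 0.003] med [-6.8  5.3 55.1]
 band z [-4.8  4.9 51.3] world [ 0.4945 -0.1179  0.2281] 16
side 289 z [  7.1 106.8]
 slope x,y per z [-0.009  0.002] med [ 8.8 -4.8 55.3]
 band z [10.  -5.3 50.6] world [ 0.484  -0.1035  0.2288] 13
```

Emit:
{"method": "drive_tool", "body": {"moves": [[1,-0.6,-0.2,15,-0.002,0,0.001],[1,0,0,25,0,0,0],[1,0,0,20,0,0,0],[1,0,0,10,0,0,0],[1,0,0,3,0,0,0],[1,0,0,0,0,0,0],[1,0,0,0,0,0,0],[1,0,0,0,0,0,0]]}}

```text
clock: 15.2
position: [0.4902, -0.1144, 0.2082]
orientation: [0.001, 0.692, 0.721, 0.001]
ft_force: [0.5, -0.5, -3.7]
width: 0.0091
finger_force: 78.4
```

```bash
python3 - <<'E'
from h import *
out=[]
s=get_state();T=tool(s);print(s['position'],delta(s,[.4893,-.114,.206],92.4),s['ft_force'])
for n,(u,v) in dict(scene=(0,0),side=(0,0),wrist=(0,0)).items():
    _,p,d=grab(n,n+"6");c,C=cam_pose(n,s)
    q=np.linalg.inv(C)@np.array([.4893,-.114,.1,1]);u=int(q[0]/q[2]*c['fx']+c['cx']);v=int(q[1]/q[2]*c['fy']+c['cy']);print(n,u,v)
    u=min(max(u,33),606);v=min(max(v,38),361)
    out.append(cv2.resize(p[v-38:v+38,u-33:u+33] if n!="wrist" else cv2.resize(p[max(v-100,0):v+52,u-66:u+66],(66,76),interpolation=cv2.INTER_AREA) ,None,fx=4,fy=4,interpolation=cv2.INTER_NEAREST))
    if n=="wrist": out[-1]=cv2.resize(p[v-76:v+76,u-66:u+66],(264,304),interpolation=cv2.INTER_NEAREST)
cv2.imwrite("pics/m6.png",np.hstack(out))
E
```

```text
[ 0.49022353 -0.11440567  0.20821561] (array([ 0.4, -0.9,  2.2]), array([ 0.0029,  0.0011, -0.0008])) [ 0.45047889 -0.47918573 -3.69937924]
scene 299 198
side 333 205
wrist 316 193
```

View pics/m6.png

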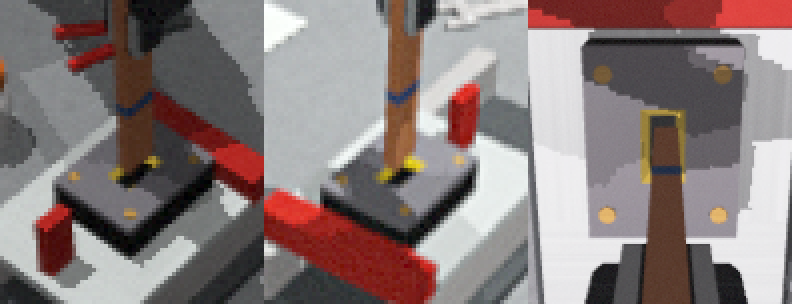

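The three crops show the foot just above the yellow flare in all views: scene foot around (130,165), and in the wrist crop the foot at about x 666 versus the flare centre at x 663. Correct about 0.8 mm and go down carefully.

Emit:
{"method": "drive_tool", "body": {"moves": [[1,0.3,-0.8,2,0.002,0.001,0],[1,0,0,3,0,0,0],[1,0,0,3,0,0,0],[1,0,0,2,0,0,0],[1,0,0,0,0,0,0]]}}

```text
clock: 15.85
position: [0.4884, -0.1138, 0.196]
orientation: [-0.001, 0.692, 0.721, -0.001]
ft_force: [-0.0, 0.9, -4.5]
width: 0.009
finger_force: 78.4
```

```bash
python3 - <<'E'
from h import *
s=get_state();print(s['position'],delta(s,[.4893,-.114,.198],92.4),s['ft_force'],s['wrist_torque'])
E
```

```text
[ 0.48839274 -0.11379904  0.19604244] (array([-0.2,  0.9, -2. ]), array([-0.0028, -0.0014, -0.0009])) [-0.02081827  0.89913137 -4.4712646 ] [ 0.03189528  0.02348613 -0.03900081]
```

Emit:
{"method": "drive_tool", "body": {"moves": [[1,0,0,0,0,0,0],[1,0,0,0,0,0,0],[1,0,0,0,0,0,0]]}}

```text
clock: 16.15
position: [0.4888, -0.1139, 0.1969]
orientation: [-0.001, 0.692, 0.721, -0.0]
ft_force: [0.2, -1.0, -4.6]
width: 0.0092
finger_force: 78.4
```

```bash
python3 - <<'E'
from h import *
for i in range(4):
    s=get_state();print(s['position'],delta(s,[.4893,-.114,.198],92.4),s['ft_force']);camera("wrist")
E
```

```text
[ 0.48880766 -0.11393479  0.19694128] (array([-0.1,  0.5, -1.1]), array([-0.0013, -0.0008, -0.0009])) [ 0.1592524  -1.00801464 -4.62256378]
[ 0.48880457 -0.11395884  0.19693003] (array([-0.1,  0.5, -1.1]), array([-0.0012, -0.0008, -0.0009])) [-0.226261    0.53681044 -4.08417628]
[ 0.4887749  -0.11392549  0.19688637] (array([-0.1,  0.5, -1.1]), array([-0.0014, -0.0008, -0.0009])) [ 0.17419888 -0.41075338 -4.05042275]
[ 0.48877377 -0.1139437   0.19689048] (array([-0.1,  0.5, -1.1]), array([-0.0013, -0.0008, -0.0009])) [-0.44175829  0.62959944 -4.53350578]
```

Emit:
{"method": "drive_tool", "body": {"moves": [[1,0,0.3,2,-0.001,-0.001,-0.001],[1,0,0,2,0,0,0],[1,0,0,2,0,0,0],[1,0,0,2,0,0,0],[1,0,0,2,0,0,0],[1,0,0,0,0,0,0],[1,0,0,0,0,0,0]]}}

```text
clock: 17.05
position: [0.489, -0.1139, 0.1867]
orientation: [-0.0, 0.692, 0.722, -0.0]
ft_force: [-0.1, 0.0, -4.0]
width: 0.009
finger_force: 78.4
```

Inside the window with no contact force. Continue.

Emit:
{"method": "drive_tool", "body": {"moves": [[1,0,0,3,0,0,0],[1,0,0,4,0,0,0],[1,0,0,4,0,0,0],[1,0,0,4,0,0,0],[1,0,0,4,0,0,0],[1,0,0,4,0,0,0],[1,0,0,3,0,0,0],[1,0,0,0,0,0,0]]}}

```text
clock: 17.85
position: [0.4886, -0.1138, 0.16]
orientation: [-0.001, 0.692, 0.722, -0.001]
ft_force: [0.1, 0.1, -4.1]
width: 0.0088
finger_force: 78.5
```

Emit:
{"method": "drive_tool", "body": {"moves": [[1,0,0,3,0,0,0],[1,0,0,4,0,0,0],[1,0,0,4,0,0,0],[1,0,0,4,0,0,0],[1,0,0,3,0,0,0],[1,0,0,0,0,0,0],[1,0,0,0,0,0,0],[1,0,0,0,0,0,0]]}}

```text
clock: 18.65
position: [0.4892, -0.1139, 0.143]
orientation: [0.0, 0.692, 0.722, -0.0]
ft_force: [0.6, 0.8, -3.6]
width: 0.0086
finger_force: 78.5
```

```bash
python3 - <<'E'
from h import *
s=get_state();T=tool(s);print(s['position'],s['ft_force'],delta(s,[.4892,-.114,.1405],92.4))
o=[]
for n in("scene","side"):
    _,p,d=grab(n,n+"7");h,S,v=hsv(p);P=cloud(n,d)
    near=(np.hypot(P[...,0]-.489,P[...,1]+.114)<.02)&(P[...,2]>.075)&(P[...,2]<.12)
    bl=near&(h>95)&(h<130)&(S>80);q=P[bl];print(n,bl.sum(),np.round(np.median(q,0),4),q[:,2].min(),q[:,2].max())
    g=(np.abs(P[...,0]-.489)<.03)&(np.abs(P[...,1]+.114)<.04)&(P[...,2]>.084)&(P[...,2]<.096)&(S<60);print(' top z',np.median(P[g][:,2]))
    c,C=cam_pose(n);a=np.linalg.inv(C)@np.array([.489,-.114,.1,1]);u=int(a[0]/a[2]*c['fx']+c['cx']);w=int(a[1]/a[2]*c['fy']+c['cy'])
    o.append(cv2.resize(p[w-38:w+38,u-48:u+48],None,fx=4,fy=4,interpolation=cv2.INTER_NEAREST))
cv2.imwrite("pics/m7.png",np.hstack(o))
E
```

```text
[ 0.48916844 -0.11394545  0.14302739] [ 0.64481129  0.76313963 -3.5791092 ] (array([-0.1,  0. ,  2.5]), array([-0.0001,  0.0003,  0.0002]))
scene 10 [ 0.4947 -0.1187  0.0921] 0.08786150397694226 0.09783785147556567
 top z 0.08953002366704677
side 9 [ 0.4842 -0.1031  0.0927] 0.09151481847054865 0.09530294461851985
 top z 0.08816164026245882
```

View pics/m7.png

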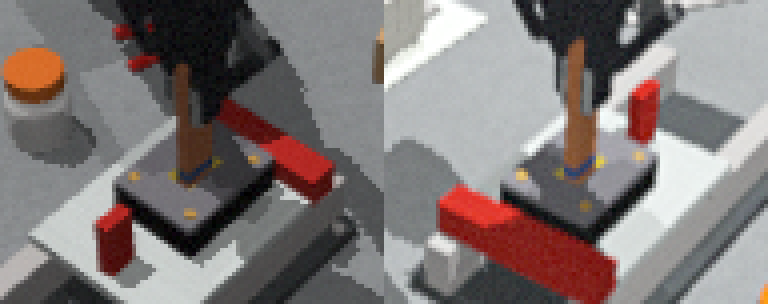

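The views show the bar through the window, with the blue band (195,170) / (578,172) about 2.5 mm high. Lower the last bit.

Emit:
{"method": "drive_tool", "body": {"moves": [[1,0,0,1.3,0,0,0],[1,0,0,1.3,0,0,0],[1,0,0,0,0,0,0],[1,0,0,0,0,0,0],[1,0,0,0,0,0,0],[1,0,0,0,0,0,0],[1,0,0,0,0,0,0]]}}

```text
clock: 19.45
position: [0.489, -0.1139, 0.1402]
orientation: [-0.0, 0.692, 0.722, -0.0]
ft_force: [-0.2, -0.2, -3.3]
width: 0.0094
finger_force: 78.5
```

```bash
python3 - <<'E'
from h import *
s=get_state();print(s['position'],s['ft_force'],delta(s,[.4892,-.114,.1403],92.4))
for n in("scene","side"):
    p,d=camera(n);P=cloud(n,d);h,S,v=hsv(p);red=((h<6)|(h>174))&(S>150);z=P[...,2];X=P[...,0];Y=P[...,1]
    q=P[red&(z>.103)&(z<.12)&(abs(X-.492)<.03)&(abs(Y+.194)<.04)]
    if len(q)>4: print(n,'tab',rect(q[:,:2]))
    q=P[(z>.126)&(z<.134)&(S<60)&(np.hypot(X-.478,Y-.181)<.07)]
    if len(q)>4: print(n,'others',rect(q[:,:2]))
E
```

```text
[ 0.4890372  -0.11390299  0.14021893] [-0.1916933  -0.18500213 -3.34494247] (array([-0.1,  0.2, -0.1]), array([-0.0004,  0.0001,  0.0001]))
scene tab (array([ 494.3, -195.2]), array([22.9, 11.1]), 89.3)
scene others (array([479.4, 181.1]), array([10.1, 88.9]), 19.0)
side tab (array([ 490.3, -193. ]), array([ 9.6, 21.5]), 5.5)
side others (array([476.7, 182.2]), array([11.2, 86.9]), 19.0)
```

The carriage is still home, the bar is free of contact at the right height, and the other two bars are in place.

```bash
python3 -c "
from plant import *
print(hand_in())"
```

```text
the job is handed in; nothing more can be done
None
```

I handed the job in at about 20 s of the 56 s allowed: the carriage is fully home at the red stop, and the copper bar is held upright through the window into the jaws, with the blue band level with the transformer's top face (within about 1 mm) and its foot about 18 mm above the base plate.

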